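# Fit the transit lock of a slide scanner by feel

## Robot

A 7-joint arm with a two-finger parallel gripper is mounted at the origin on a cart in front of the work surface, level with it; the furniture and walls round the work are solid. World frame = base frame: x ahead of the robot, y to its left, z up, the work surface at z = 0. Lengths are in m, angles in degrees, forces in N, time in s.
With the tool pointing down it reaches from about 0.425 to 0.875 m from the base axis. Payload 8.4 kg.
Tool frame: the origin (TCP) lies midway between the tips of the shut fingers; the grasp point (between the pads) lies 19 mm behind it (tcp_to_grasp is the distance from the TCP to the grasp point, in m); z points along the fingers, y is the line along which they close (so a half turn about z gives the same grasp; the last joint's range is limited). The gripper opens to 87 mm and grips with 3 to 60 N. Pads are 19 mm wide; open, the fingers measure 117 mm over their backs; the gripper's body (75 mm by 190 mm) begins 51 mm behind the grasp point.
Start: joints at [-77.303, 19.091, 2.286, 83.961, -0.768, 76.965, -3.352], TCP at [0.205, 0.617, 0.223] pointing down, gripper open.
Joint ranges: [-147.57, 147.57], [-21.85, 119.76], [-74.77, 79.35], [14.55, 137.4], [-85.83, 265.84], [4.83, 119.75], [-152.11, 152.11]. Speed limits (degrees/s): [127.2, 127.2, 159.86, 159.86, 180, 180, 180].

## Interface

Orientations are given as a 3x3 rotation matrix whose columns are the frame's x, y, z axes.
In Python, from rig import * gives the robot as it stands. The module is installed in compiled form; this text tells all that it offers.
- The arm moves only by the tool move_arm, never from a script. Its argument "rows" is text: rows parted by semicolons, each of 7 numbers parted by spaces: the shift along the tool's x, y, z in units of 40 mm (1.0 is 40 mm), then the turn, a rotation vector about the tool's x, y, z in units of 8 degrees (1.0 is 8 degrees), then the gripper command: -1 is shut, 1 is fully open, values between are in proportion. In form: tx ty tz wx wy wz claw; .... A call has 1 to 20 rows; each row is the pose to reach, as a shift and turn from the pose commanded when the call began, along the tool's axes at that moment; what a row does not reach only later rows make up. A row lasts 1/8 s, in which the tool goes at most 62.5 mm and 10.7 degrees, less where a joint would pass 70% of its speed; a pose out of reach is approached as far as the arm can. A call with a gripper value outside its range is refused whole. The fingers move at their own pace and stop on an object; "force" is the grip in N (left out, the last holds). Time passes only in rows, so rows that repeat a pose let the fingers close. It gives the time, the measured TCP pose, the force, the opening and the grip force at its end, in the units of the state.
- sense(): the state, without advancing time (a new reading comes with each control period).
- get_image(name): name is "scene" or "top" or "wrist"; returns a dict with "image" (480x640x3 uint8, red, green, blue), "depth" (480x640 float32, m along the optical axis (not along the pixel's ray), 0 where there is no reading), "fx", "fy", "cx", "cy" (pixels), "world_from_camera" (4x4, takes a point from camera to world coordinates); the wrist camera has in their place "mount" (4x4, takes a point from camera to tool coordinates, whose origin is the TCP and whose axes are the flange's). Camera axes: x right, y down, z forward; pixel columns grow to the right and rows downward; lengths in m; the calibration is good to about 2 mm. The wrist camera is an equidistant fisheye: a pixel r from the principal point sees the ray r / f radians off the axis. A picture is of the moment at which its call begins: read the wrist's pose just before it.
- finish_job(): hands the job in; it is judged then, once.
Trained networks look in the newest picture that a camera, given by its name, has taken for a name from the list of things; names that differ only in an ending like _2 or _b are one class to them, and where a whole thing is asked for, a point or a joint stands for the part that bears it (a point fixed in the world has none). Each returns a list of dicts, best first, with "score" (0 to 1); they miss things now and then, are a little off and sometimes report something else, mostly with a low value. They report only what shows in the picture. A call takes as long as a camera call. They do not tell look-alikes from the thing itself.
- spot_in(camera, query): "xyz" ([x, y, z] in m, in the coordinates of the camera as it stood for that picture, good to about 4 mm: the middle of the surface that is visible of it).
The state is a dict: "time_s": time; "q": joint angles; "dq": joint speeds; "effort": joint torques, N m; "tcp_pos": TCP position; "orientation": TCP orientation; "contact_force": force on the tool from outside, world axes, zero at the start; "torque": the same for the moment, N m; "width": finger opening in m; "gripper_force": force on a finger pad.
Only numpy, scipy, OpenCV 4.12 (cv2) and the standard library are available. Lean on these libraries where they do the work, as an engineer would, in place of code of your own. Each camera call takes 0.05 s, during which the arm holds its last target. There are 200 camera calls.

## Task

Fit the transit lock of the white slide scanner before it is moved: take the red-winged key out of its stand and set its foot down in the trough on top of the scanner, at the end marked with the red dot. Slide it along the trough, pressing lightly, until the foot drops into the hidden slot of the carriage inside, stop there, push it fully down and give it about a quarter turn, either way, so that it stays locked and upright when you let go. Do not force the key, and leave the cup, the petri dish and the dropper bottle where they are.

Things in the scene. Friction and masses are not known exactly. Their poses are not given: they have to be found in the camera images.
- scanner: white box-shaped slide scanner, 160 (x) x 200 (y) x 46 mm high, fixed to the bench; origin at the centre of its underside, z up. In its top a straight black trough runs along its y axis, centred: 12 mm wide, 110 mm long (y from -55 to +55 mm), 14 mm deep, with a flat floor 32 mm above the origin, which is the 5 mm thick deck of a stiff carriage inside
- trough_mid (a point): middle of the trough's floor; axes as the scanner's. One slot in the deck, 29 mm long (y), 12 mm wide, has its centre between y = +5 and -35 mm from here. It cannot be seen: a black shutter closes it flush. The shutter's spring yields at about 3 N (5.5 N fully down, 18 mm); the rest of the floor is hard
- trough_start (a point): point on the trough's floor, 40 mm along the scanner's +y axis from its middle, near the red dot: set the key's foot down here, the slot never lies here; axes as the scanner's
- key_stand: grey block 56 (x) x 64 (y) x 34 mm high, fixed to the bench, with a pocket 12 x 28 mm (long side along its y), 30 mm deep, in which the key stands upright; origin at the centre of its underside
- key_grip (a point): centre of the key's flat red wing, where it is gripped, 63 mm above the underside of the key; axes as the key's, z up. The wing is 12 mm thick (x), 34 mm wide (y) and 38 mm high (from 44 to 82 mm above the key's underside). The key weighs about 0.1 kg; below the wing it has a round shaft 8 mm thick
- key_foot (a point): centre of the underside of the key's T-foot, 8 (x) x 24 (y) x 7 mm high, long side parallel to the wing; axes as the key's. Its height in the scanner's frame is 32 mm as it slides on the trough's floor and 20 mm when locked: turned across below the slot, where there is free room down to 14 mm, the foot is held under the deck, pressed up by the shutter
- sample_cup: white cup with a yellow lid, 61 mm wide, 70 mm high, loose bystander; origin at its underside
- petri_dish: petri dish, 59 mm wide, 16 mm high, loose bystander; origin at its underside
- dropper: small white dropper bottle, 25 mm wide, 64 mm high, loose bystander; origin at its underside
Mind the look-alikes: they are no part of the job. What is meant by the part that bears key_grip is not blue, and is the smaller of those in its own colour.

How it is judged:
By the outcome, as a careful person would: the job done as asked, in the order asked, and still so for the second after the job is handed in, with the robot touching nothing.
It also fails if it takes over 61 s, if anything falls off the work surface, if the arm or the gripper's body presses on something with over 40 N, if the wrist force passes 120 N, or if a joint passes its speed limit or range.

## Working session

There is one attempt and no reset: what is moved stays moved. The work goes in short steps, Python scripts to look and compute and a tool call to move; the robot and the scene stay as the last step left them, time stands still between calls to the robot, and variables do not carry over. Pictures are saved under pics/ and viewed, at most 10 in all, crops included, and the job is handed in when it is done.

Besides the shell and the picture viewer there is one more tool, called after "Request:" by a JSON object that holds its "fn" and its "kwargs", one argument or row to a line. move_arm: Moves the arm, as the interface text tells. Its arguments: {"type":"object","properties":{"rows":{"type":"string"},"force":{"type":"number"}},"required":["rows"]}

```bash
mkdir -p pics
cat > h.py <<'E'
from rig import *
import numpy as np, cv2
def snap(n,f):
    d=get_image(n); cv2.imwrite('pics/'+f,d['image'][:,:,::-1]); return d
def spots(n,d,qs):
    T=d['world_from_camera']
    for q in qs:
        for s in spot_in(n,q)[:4]:
            p=np.array(s['xyz']); w=T[:3,:3]@p+T[:3,3]
            print(n,q,round(s['score'],2),w.round(4),[round(d['fx']*p[0]/p[2]+d['cx']),round(d['fy']*p[1]/p[2]+d['cy'])])
def px(d,u,v):
    z=d['depth'][v,u]; T=d['world_from_camera']
    return T[:3,:3]@np.array([(u-d['cx'])/d['fx']*z,(v-d['cy'])/d['fy']*z,z])+T[:3,3]
E
python3 - <<'E'
from h import *
d=snap('top','top1.png'); spots('top',d,['scanner','key_stand','key_grip','trough_mid','trough_start','sample_cup','petri_dish','dropper'])
d=snap('scene','sc1.png'); spots('scene',d,['key_stand','key_grip','trough_start'])
s=sense();print(s['time_s'],s['tcp_pos'],s['orientation'],s['width'],s['contact_force'])
E
```

```text
top scanner 0.83 [0.5242 0.0264 0.0445] [304, 243]
top key_stand 0.72 [ 0.4623 -0.2159  0.0357] [408, 270]
top key_grip 0.8 [ 0.5614 -0.2121  0.109 ] [411, 223]
top key_grip 0.69 [ 0.4627 -0.2166  0.0834] [412, 268]
top key_grip 0.57 [ 0.545  -0.2888  0.0719] [442, 232]
top trough_mid 0.86 [0.5213 0.0268 0.0464] [304, 244]
top trough_start 0.92 [0.5199 0.0265 0.0468] [304, 245]
top sample_cup 0.6 [0.5558 0.323  0.0697] [174, 228]
top petri_dish 0.66 [0.5214 0.027  0.0468] [304, 244]
top petri_dish 0.61 [ 0.5159 -0.3896  0.0149] [479, 248]
scene key_stand 0.85 [ 0.4533 -0.2448  0.0285] [337, 310]
scene key_grip 0.8 [ 0.5452 -0.2944  0.0588] [388, 293]
scene key_grip 0.79 [ 0.4644 -0.2247  0.077 ] [336, 283]
scene key_grip 0.76 [ 0.5614 -0.2211  0.0845] [369, 266]
scene trough_start 0.8 [ 0.5093 -0.0163  0.0429] [293, 254]
0.65 [0.20494878 0.6167987  0.22256526] [[-9.48992150e-01  3.15299698e-01  2.96702979e-06]
 [ 3.15299697e-01  9.48992149e-01 -4.64054912e-05]
 [-1.74473253e-05 -4.31029432e-05 -9.99999999e-01]] 0.08693532739850195 [-0.56767977  0.22161582 -0.52785946]
```

View pics/top1.png

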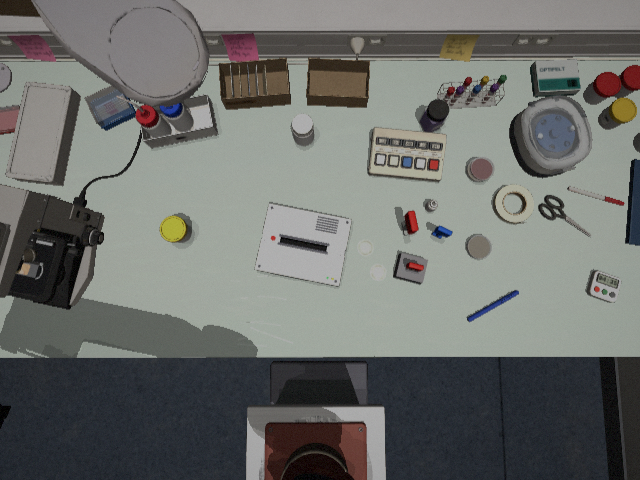

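View pics/sc1.png

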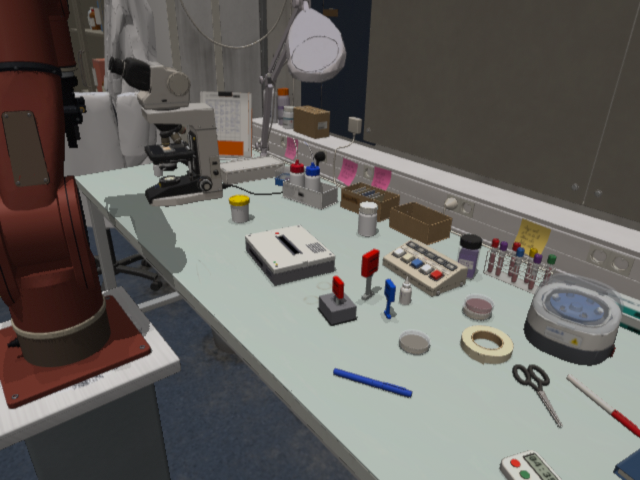

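Key candidates are the big red one at top (411,222), the small red one in the grey stand at (413,267) and the blue one at (442,231). The small red one fits: it is red, smaller than the other red one, and stands in the stand. I'll confirm in a crop and measure axes.

Run:
```python
from h import *
d=get_image('top'); im=d['image']
c=im[200:300,250:460]; cv2.imwrite('pics/crop1.png',cv2.resize(c,None,fx=3.8,fy=3.8,interpolation=cv2.INTER_CUBIC)[:,:,::-1])
def fit(mask,z,name):
    v,u=np.nonzero(mask); T=d['world_from_camera']
    r=np.stack([(u-d['cx'])/d['fx'],(v-d['cy'])/d['fy'],np.ones(len(u))])
    R=T[:3,:3]@r; P=T[:3,3:4]+R*((z-T[2,3])/R[2]); xy=P[:2].T.astype(np.float32)
    print(name,len(u),'mean',xy.mean(0).round(4),'rect',cv2.minAreaRect(xy))
I=im.astype(int); U,V=np.meshgrid(range(640),range(480))
box=lambda a,b,c,e:(U>a)&(U<b)&(V>c)&(V<e)
red=(I[...,0]>110)&(I[...,1]<70)&(I[...,2]<70)
Z=np.zeros((480,640))
for v in range(480):
    for u in range(250,460):
        if 195<v<300: Z[v,u]=px(d,u,v)[2]
fit(red&box(395,430,255,282)&(Z>.075),.085,'wing')
fit(red&box(262,282,228,246),.046,'dot')
fit((I.max(2)<60)&box(274,334,228,256),.046,'trough')
fit((Z>.04)&(Z<.055)&box(250,360,200,290),.046,'scanner')
fit((Z>.026)&(Z<.042)&box(385,435,245,290),.034,'stand')
print(Z[255:282:3,398:428:3].round(3)); print(d['fx'],d['world_from_camera'])
```

```text
wing 70 mean [ 0.4676 -0.2244] rect ((0.46766701340675354, -0.224458709359169), (0.03267623856663704, 0.01033935695886612), 75.77610778808594)
dot 12 mean [0.5372 0.1   ] rect ((0.5371825098991394, 0.10018420219421387), (0.0071203322149813175, 0.006990940775722265), 0.725079357624054)
trough 275 mean [0.5225 0.0294] rect ((0.5223350524902344, 0.029267340898513794), (0.10916800796985626, 0.01377539150416851), 78.5182876586914)
scanner 5579 mean [0.5212 0.0289] rect ((0.5217971801757812, 0.02897297590970993), (0.199504092335701, 0.15975740551948547), 78.68511199951172)
stand 546 mean [ 0.4667 -0.2222] rect ((0.4671258330345154, -0.22378307580947876), (0.06469752639532089, 0.056433022022247314), 75.72817993164062)
[[ 0.006  0.032  0.031  0.034  0.037  0.001 -0.001 -0.003  0.001 -0.   ]
 [ 0.005  0.031  0.037  0.032  0.033  0.036  0.033  0.031  0.003 -0.001]
 [ 0.008  0.036  0.033  0.034  0.035  0.032  0.03   0.029  0.031  0.034]
 [ 0.031  0.033  0.035  0.066  0.083  0.087  0.084  0.033  0.033  0.032]
 [ 0.034  0.032  0.03   0.063  0.087  0.084  0.09   0.085  0.087  0.032]
 [ 0.034  0.034  0.032  0.036  0.031  0.012  0.063  0.079  0.085  0.031]
 [ 0.035  0.034  0.031  0.033  0.032  0.037  0.032  0.036  0.034  0.002]
 [ 0.035  0.036  0.037  0.034  0.031  0.035  0.033  0.034  0.031  0.001]
 [ 0.002  0.002  0.007  0.024  0.037  0.034  0.034  0.033  0.033 -0.002]]
473.9190571271551 [[-1.53921248e-03 -9.90724957e-01  1.35873801e-01  3.89783692e-01]
 [-9.99998011e-01  1.69723738e-03  1.04719242e-03 -1.98246301e-02]
 [-1.26808976e-03 -1.35871918e-01 -9.90725600e-01  1.14017243e+00]
 [ 0.00000000e+00  0.00000000e+00  0.00000000e+00  1.00000000e+00]]
```

View pics/crop1.png

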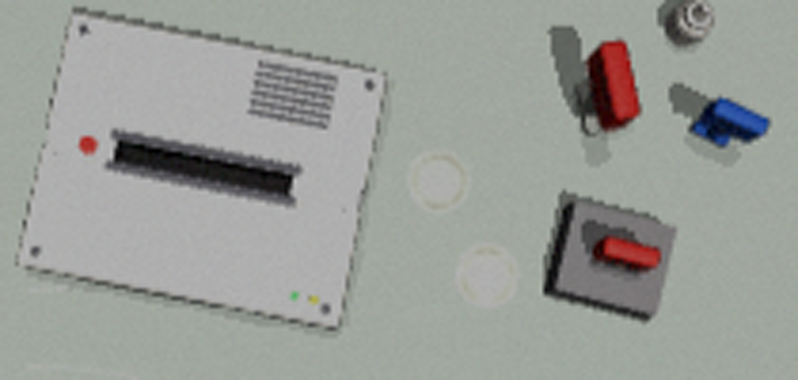

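The crop confirms it: the small red-winged key in the grey stand, image centre (413,267), with a larger red look-alike above it. The red dot is at the scanner's left (+y) end. Next, the numbers for moving above the key.

```bash
cat >> h.py <<'E'
def conv(*targets):
    # targets: (x,y,z, yheading deg); prints shift rows relative to the present pose
    s=sense(); R=np.array(s['orientation']); p=np.array(s['tcp_pos']); h0=np.degrees(np.arctan2(R[1,1],R[0,1]))
    print('t',s['time_s'],'p',p.round(4),'h0',round(h0,2),'q',np.round(s['q'],0),'w',s['width'],'F',np.round(s['contact_force'],2))
    for t in targets:
        sh=R.T@(np.array(t[:3])-p)/.04
        print(sh.round(3),'wz',round(-(t[3]-h0)/8,3))
E
python3 - <<'E'
from h import *
conv((.33,.48,.22,50),(.45,.30,.22,30),(.52,.1,.22,10),(.5,-.08,.22,-5),(.46,-.21,.19,-14.3))
E
```

```text
t 0.7 p [0.205  0.6168 0.2226] h0 71.61 q [-77.  19.   2.  84.  -1.  77.  -3.] w 0.08711508315541115 F [ 0.3   0.14 -0.81]
[-4.045 -2.26   0.064] wz 2.702
[-8.311 -5.584  0.064] wz 5.202
[-11.549  -9.777   0.064] wz 7.702
[-12.494 -14.205   0.064] wz 9.577
[-12.57  -17.604   0.814] wz 10.739
```

Request:
{"fn": "move_arm", "kwargs": {
  "rows": "-1.35 -0.75 0 0 0 0.9 1;-2.7 -1.5 0 0 0 1.8 1;-4 -2.3 0 0 0 2.7 1;-5.1 -3.1 0 0 0 3.4 1;-6.2 -3.9 0 0 0 4.1 1;-7.3 -4.8 0 0 0 4.7 1;-8.3 -5.6 0 0 0 5.3 1;-9.1 -6.7 0 0 0 6 1;-10 -7.8 0 0 0 6.6 1;-10.8 -8.9 0 0 0 7.2 1;-11.5 -9.9 0 0 0 7.7 1;-11.8 -11 0 0 0 8.2 1;-12 -12.1 0 0 0 8.7 1;-12.3 -13.2 0.1 0 0 9.2 1;-12.5 -14.2 0.2 0 0 9.6 1;-12.5 -15.3 0.3 0 0 10 1;-12.5 -16.4 0.5 0 0 10.4 1;-12.6 -17.6 0.8 0 0 10.7 1;-12.6 -17.6 0.8 0 0 10.7 0.4;-12.6 -17.6 0.8 0 0 10.7 0.4"
}}

```text
time_s: 3.2
tcp_pos: [0.4615, -0.2097, 0.1907]
orientation: [[0.241, 0.97, 0.0], [0.97, -0.241, 0.0], [0.0, 0.0, -1.0]]
contact_force: [0.5, 0.6, -0.5]
width: 0.0745
gripper_force: 0.0
```

```bash
cat >> h.py <<'E'
def wsnap(f=None):
    s=sense(); d=get_image('wrist'); R=np.array(s['orientation']); p=np.array(s['tcp_pos'])
    W=np.eye(4); W[:3,:3]=R; W[:3,3]=p; d['world_from_camera']=W@np.array(d['mount'])
    if f: cv2.imwrite('pics/'+f,d['image'][:,:,::-1])
    return d
def wplane(d,u,v,z):
    # fisheye pixels -> world points on the plane at height z
    a=(np.atleast_1d(u)-d['cx'])/d['fx']; b=(np.atleast_1d(v)-d['cy'])/d['fy']; r=np.hypot(a,b)+1e-12
    ray=np.stack([a/r*np.sin(r),b/r*np.sin(r),np.cos(r)]); T=d['world_from_camera']; R=T[:3,:3]@ray
    return (T[:3,3:4]+R*((z-T[2,3])/R[2])).T
def wfit(d,mask,z,name):
    v,u=np.nonzero(mask); n,l,st,c=cv2.connectedComponentsWithStats(mask.astype(np.uint8))
    for k in range(1,n):
        if st[k,4]<60: continue
        v,u=np.nonzero(l==k); xy=wplane(d,u,v,z)[:,:2].astype(np.float32)
        print(name,st[k].tolist(),'mean',xy.mean(0).round(4),cv2.minAreaRect(xy))
E
python3 - <<'E'
from h import *
conv((.4676,-.2244,.19,-14.3))
d=wsnap('w1.png'); I=d['image'].astype(int)
print(d['fx'],d['cx'],d['cy'],d['world_from_camera'])
wfit(d,(I[...,0]>100)&(I[...,1]<60)&(I[...,2]<60),.086,'red')
E
```

```text
t 3.2 p [ 0.4615 -0.2097  0.1907] h0 -13.96 q [-26.   3.  48. 108.  -2.  70.   8.] w 0.07450653240685769 F [ 0.5   0.65 -0.53]
[-0.32   0.237  0.018] wz 0.042
371.64829954431775 316.08786435549064 237.70693748654256 [[ 9.70700918e-01 -2.32309597e-01 -6.14164452e-02  4.78270192e-01]
 [-2.40289836e-01 -9.37685206e-01 -2.51012449e-01 -1.41009949e-01]
 [ 7.23308688e-04  2.58415762e-01 -9.66033525e-01  3.51845878e-01]
 [ 0.00000000e+00  0.00000000e+00  0.00000000e+00  1.00000000e+00]]
red [433, 199, 58, 41, 1177] mean [ 0.5741 -0.2227] ((0.5746214389801025, -0.22267568111419678), (0.04898807778954506, 0.016770770773291588), 10.731107711791992)
red [323, 232, 16, 41, 248] mean [ 0.4702 -0.2212] ((0.4691076874732971, -0.22369273006916046), (0.031442999839782715, 0.011211870238184929), 76.3858413696289)
red [624, 442, 16, 34, 248] mean [ 0.8829 -0.7146] ((0.8758242726325989, -0.7087740898132324), (0.03442220762372017, 0.10487190634012222), 21.01079750061035)
```

View pics/w1.png

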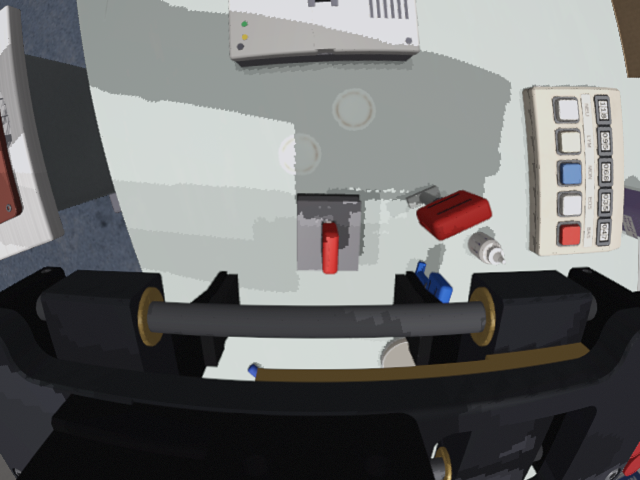

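Wrist view: key at (330,247), the big red key at (455,213), blue at (433,285), dropper at (487,247). Wrist and top agree on the wing at about (0.468, -0.224), heading about 76°. Moving over it and down.

Request:
{"fn": "move_arm", "kwargs": {
  "rows": "-0.32 0.24 0 0 0 0 0.2;-0.32 0.24 0.5 0 0 0 0.2;-0.32 0.24 1 0 0 0 0.2;-0.32 0.24 1.5 0 0 0 0.2;-0.32 0.24 2 0 0 0 0.2;-0.32 0.24 2.5 0 0 0 0.2;-0.32 0.24 3 0 0 0 0.2;-0.32 0.24 3.3 0 0 0 0.2;-0.32 0.24 3.5 0 0 0 0.2;-0.32 0.24 3.5 0 0 0 0.2",
  "force": 15
}}

```text
time_s: 4.5
tcp_pos: [0.4675, -0.2247, 0.0504]
orientation: [[0.241, 0.97, -0.0], [0.97, -0.241, 0.0], [-0.0, -0.0, -1.0]]
contact_force: [0.6, 0.6, -0.5]
width: 0.0523
gripper_force: 0.0
```

Run:
```python
from h import *
conv((.4676,-.2244,.05,-14.3))
d=wsnap('w2.png')
```

```text
t 4.5 p [ 0.4675 -0.2247  0.0504] h0 -13.95 q [-19.  17.  46. 115. -15.  54.  21.] w 0.05228358380881302 F [ 0.56  0.62 -0.47]
[0.007 0.    0.011] wz 0.043
```

View pics/w2.png

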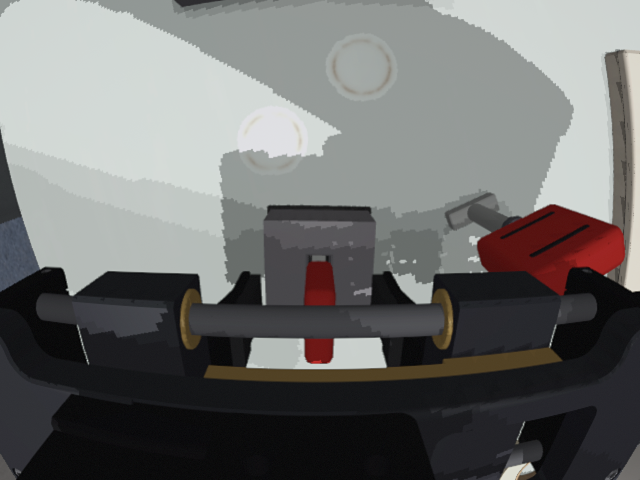

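The key (319,315) sits centred between the fingers. Closing.

Request:
{"fn": "move_arm", "kwargs": {
  "rows": "0 0 0 0 0 0 -1;0 0 0 0 0 0 -1;0 0 0 0 0 0 -1;0 0 0 0 0 0 -1;0 0 0 0 0 0 -1;0 0 0 0 0 0 -1",
  "force": 30
}}

```text
time_s: 5.3
tcp_pos: [0.4675, -0.225, 0.0506]
orientation: [[0.242, 0.97, 0.0], [0.97, -0.242, -0.0], [-0.0, 0.0, -1.0]]
contact_force: [0.7, 0.2, 0.4]
width: 0.0119
gripper_force: 30.0
```

Request:
{"fn": "move_arm", "kwargs": {
  "rows": "0 0 -0.2 0 0 0 -1;0 0 -0.5 0 0 0 -1;0 0 -0.9 0 0 0 -1;0 0 -1.3 0 0 0 -1;0 0 -1.7 0 0 0 -1;0 0 -2 0 0 0 -1;0 0 -2 0 0 0 -1"
}}

```text
time_s: 6.18
tcp_pos: [0.4681, -0.225, 0.1316]
orientation: [[0.241, 0.97, 0.002], [0.97, -0.241, -0.0], [0.0, 0.002, -1.0]]
contact_force: [0.1, 0.1, -1.7]
width: 0.0121
gripper_force: 30.0
```

Run:
```python
from h import *
a=np.radians(78.6); m=np.array([.522,.029]); st=m+.04*np.array([np.cos(a),np.sin(a)]); print(st)
conv((.5,-.1,.13,-13),(*st,.13,-11.4))
d=wsnap(); I=d['image'].astype(int)
wfit(d,(I[...,0]>100)&(I[...,1]<60)&(I[...,2]<60),.16,'red')
```

```text
[0.52990629 0.06821085]
t 6.175 p [ 0.4681 -0.225   0.1316] h0 -13.97 q [-23.  10.  49. 111.  -8.  63.  15.] w 0.01206566840258833 F [ 0.14  0.09 -1.74]
[3.226 0.02  0.04 ] wz -0.121
[ 7.487 -0.27   0.042] wz -0.321
red [450, 192, 73, 53, 1930] mean [ 0.5433 -0.1993] ((0.5437648296356201, -0.19921231269836426), (0.032330505549907684, 0.011232489719986916), 10.422327041625977)
red [303, 290, 27, 15, 380] mean [ 0.4705 -0.2141] ((0.47061687707901, -0.21406501531600952), (0.006012434139847755, 0.010203841142356396), 76.03551483154297)
red [303, 339, 26, 23, 527] mean [ 0.4647 -0.2374] ((0.46453920006752014, -0.23781046271324158), (0.011001700535416603, 0.010520062409341335), 75.79507446289062)
```

Request:
{"fn": "move_arm", "kwargs": {
  "rows": "0.6 0 0 0 0 0 -1;1.4 0 0 0 0 0 -1;2.4 0 0 0 0 0 -1;3.2 0 0 0 0 -0.1 -1;3.8 -0.05 0 0 0 -0.2 -1;4.2 -0.1 0 0 0 -0.3 -1;4.2 -0.1 0 0 0 -0.32 -1;4.2 -0.1 0 0 0 -0.32 -1"
}}

```text
time_s: 7.22
tcp_pos: [0.5039, -0.0621, 0.1304]
orientation: [[0.199, 0.98, -0.0], [0.98, -0.199, -0.0], [-0.001, -0.0, -1.0]]
contact_force: [-0.7, -0.0, -0.7]
width: 0.0117
gripper_force: 30.0
```

Run:
```python
from h import *
d=wsnap('w3.png'); I=d['image'].astype(int)
conv((*[.5299,.0682],.13,-11.4))
wfit(d,(I[...,0]>100)&(I[...,1]<60)&(I[...,2]<60),.046,'red')
U,V=np.meshgrid(range(640),range(480))
m=(I.max(2)<70)&(V<260)
wfit(d,m,.046,'dark')
```

```text
t 7.275 p [ 0.5039 -0.0622  0.1305] h0 -11.52 q [-37.   7.  42. 112.  -5.  63.  -4.] w 0.011875575714192113 F [-0.57 -0.88 -0.34]
[ 3.325 -0.015  0.011] wz -0.016
red [305, 291, 22, 14, 285] mean [ 0.4957 -0.1012] ((0.49553605914115906, -0.10099615901708603), (0.010344162583351135, 0.015251998789608479), 78.55120849609375)
red [306, 339, 21, 22, 422] mean [ 0.4869 -0.1444] ((0.4869460165500641, -0.14470674097537994), (0.0195644348859787, 0.015190799720585346), 77.87525177001953)
red [454, 433, 17, 19, 195] mean [ 0.6054 -0.2897] ((0.6041220426559448, -0.28924885392189026), (0.017172526568174362, 0.02319236285984516), 2.602182149887085)
dark [308, 30, 21, 160, 3210] mean [0.5231 0.0268] ((0.5232729315757751, 0.028011027723550797), (0.10746672749519348, 0.013272985816001892), 78.67120361328125)
dark [0, 142, 70, 118, 5718] mean [0.2724 0.0196] ((0.2691035270690918, 0.021897263824939728), (0.11279170215129852, 0.06707429885864258), 89.63211059570312)
```

View pics/w3.png

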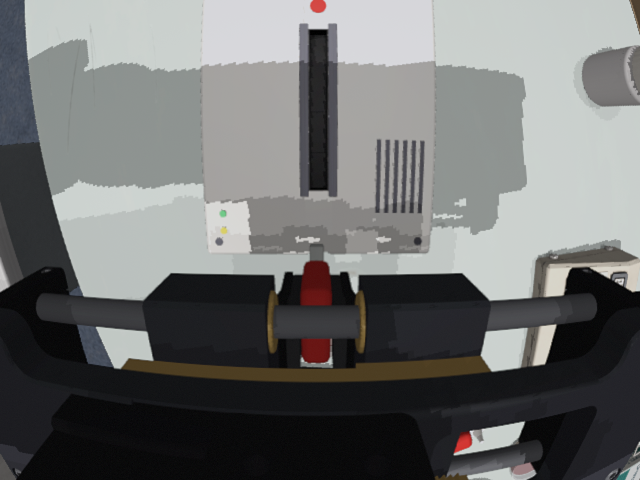

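The trough runs straight ahead at u≈318 (v 25–195) with the red dot at (318,6), and the key is at u≈316. Lateral offset is about 0.5 mm. Going over the start and down partway.

Request:
{"fn": "move_arm", "kwargs": {
  "rows": "0.7 0 0 0 0 0 -1;1.5 0 0 0 0 0 -1;2.3 0.01 0 0 0 0 -1;2.9 0.01 0 0 0 0 -1;3.3 0.01 0 0 0 0 -1;3.3 0.01 0.1 0 0 0 -1;3.3 0.01 0.4 0 0 0 -1;3.3 0.01 0.7 0 0 0 -1;3.3 0.01 0.8 0 0 0 -1;3.3 0.01 0.9 0 0 0 -1;3.3 0.01 0.95 0 0 0 -1;3.3 0.01 1 0 0 0 -1;3.3 0.01 1.05 0 0 0 -1;3.3 0.01 1.05 0 0 0 -1"
}}

```text
time_s: 9.02
tcp_pos: [0.5306, 0.0684, 0.0885]
orientation: [[0.198, 0.98, -0.0], [0.98, -0.198, -0.0], [-0.0, -0.0, -1.0]]
contact_force: [0.6, 0.4, -1.9]
width: 0.0115
gripper_force: 30.0
```

Run:
```python
from h import *
conv((*[.5299,.0682],.0788,-11.4)); print(sense()['torque'])
d=get_image('top'); c=d['image'][205:285,250:350]; s=get_image('scene'); e=s['image'][195:285,235:345]
f=lambda c:cv2.resize(c,(390,390*c.shape[0]//c.shape[1]),interpolation=cv2.INTER_CUBIC)[:310]
a,b=f(c),f(e); h=min(len(a),len(b)); cv2.imwrite('pics/c4.png',np.hstack([a[:h],b[:h]])[:,:,::-1])
```

```text
t 9.025 p [0.5306 0.0684 0.0885] h0 -11.42 q [-44.  14.  36. 111. -10.  59. -15.] w 0.011489824087574008 F [ 0.61  0.42 -1.86]
[-0.008 -0.017  0.242] wz -0.002
[-0.07997007  0.0422329  -0.01411126]
```

View pics/c4.png

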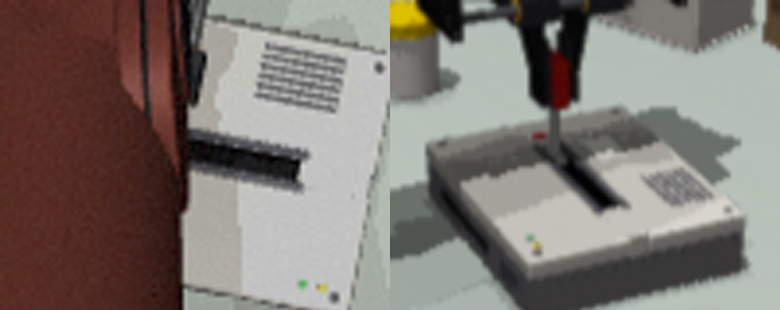

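The scene shows the foot entering the trough at the red-dot end with no contact force. Descending to touch.

Request:
{"fn": "move_arm", "kwargs": {
  "rows": "0 0 0.1 0 0 0 -1;0 0 0.17 0 0 0 -1;0 0 0.2 0 0 0 -1;0 0 0.22 0 0 0 -1;0 0 0.23 0 0 0 -1;0 0 0.24 0 0 0 -1;0 0 0.24 0 0 0 -1"
}}

```text
time_s: 10.0
tcp_pos: [0.5307, 0.0683, 0.079]
orientation: [[0.198, 0.98, 0.0], [0.98, -0.198, -0.0], [-0.0, 0.0, -1.0]]
contact_force: [-0.4, -0.9, -0.8]
width: 0.0117
gripper_force: 30.0
```

Request:
{"fn": "move_arm", "kwargs": {
  "rows": "0 0 0.01 0 0 0 -1;0 0 0.02 0 0 0 -1;0 0 0.03 0 0 0 -1;0 0 0.03 0 0 0 -1"
}}

```text
time_s: 10.5
tcp_pos: [0.5309, 0.0683, 0.0785]
orientation: [[0.198, 0.98, 0.0], [0.98, -0.198, 0.0], [0.001, 0.0, -1.0]]
contact_force: [-3.0, -0.4, 8.6]
width: 0.0117
gripper_force: 30.0
```

Contact at foot height 32 mm, as it must be. Easing the press, centring slightly, and sliding the first 30 mm, where no drop is possible before about 7.5 mm from mid.

Request:
{"fn": "move_arm", "kwargs": {
  "rows": "0 -0.02 -0.01 0 0 0 -1;0 -0.02 -0.01 0 0 0 -1;-0.05 -0.02 -0.01 0 0 0 -1;-0.1 -0.02 -0.01 0 0 0 -1;-0.15 -0.02 -0.01 0 0 0 -1;-0.2 -0.02 -0.01 0 0 0 -1;-0.25 -0.02 -0.01 0 0 0 -1"
}}

```text
time_s: 11.38
tcp_pos: [0.5283, 0.0594, 0.0785]
orientation: [[0.198, 0.98, 0.001], [0.98, -0.198, 0.001], [0.001, 0.001, -1.0]]
contact_force: [1.1, 3.7, 5.7]
width: 0.012
gripper_force: 30.0
```

Request:
{"fn": "move_arm", "kwargs": {
  "rows": "-0.05 0 0 0 0 0 -1;-0.1 0 0 0 0 0 -1;-0.15 0 0 0 0 0 -1;-0.2 0 0 0 0 0 -1;-0.25 0 0 0 0 0 -1;-0.3 0 0 0 0 0 -1;-0.35 0 0 0 0 0 -1;-0.4 0 0 0 0 0 -1;-0.45 0 0 0 0 0 -1;-0.45 0 0 0 0 0 -1"
}}

```text
time_s: 12.62
tcp_pos: [0.5247, 0.0415, 0.0785]
orientation: [[0.198, 0.98, 0.001], [0.98, -0.198, 0.001], [0.001, 0.001, -1.0]]
contact_force: [0.3, 2.4, 5.7]
width: 0.0118
gripper_force: 30.0
```

Request:
{"fn": "move_arm", "kwargs": {
  "rows": "-0.04 0 0 0 0 0 -1;-0.08 0 0 0 0 0 -1;-0.08 0 0 0 0 0 -1"
}}

```text
time_s: 13.0
tcp_pos: [0.5241, 0.0384, 0.0785]
orientation: [[0.198, 0.98, 0.001], [0.98, -0.198, 0.001], [0.001, 0.001, -1.0]]
contact_force: [0.8, 4.0, 6.1]
width: 0.0119
gripper_force: 30.0
```

Request:
{"fn": "move_arm", "kwargs": {
  "rows": "-0.04 0 0 0 0 0 -1;-0.08 0 0 0 0 0 -1;-0.08 0 0 0 0 0 -1"
}}

```text
time_s: 13.38
tcp_pos: [0.5234, 0.0353, 0.0785]
orientation: [[0.198, 0.98, 0.001], [0.98, -0.198, 0.001], [0.001, 0.001, -1.0]]
contact_force: [0.5, 3.3, 5.6]
width: 0.0119
gripper_force: 30.0
```

Request:
{"fn": "move_arm", "kwargs": {
  "rows": "-0.04 0 0 0 0 0 -1;-0.08 0 0 0 0 0 -1;-0.08 0 0 0 0 0 -1"
}}

```text
time_s: 13.75
tcp_pos: [0.5228, 0.0321, 0.0785]
orientation: [[0.198, 0.98, 0.001], [0.98, -0.198, 0.001], [0.001, 0.001, -1.0]]
contact_force: [0.1, 3.0, 6.2]
width: 0.0116
gripper_force: 30.0
```

Request:
{"fn": "move_arm", "kwargs": {
  "rows": "-0.04 0 0 0 0 0 -1;-0.08 0 0 0 0 0 -1;-0.08 0 0 0 0 0 -1"
}}

```text
time_s: 14.12
tcp_pos: [0.5222, 0.029, 0.0785]
orientation: [[0.198, 0.98, 0.001], [0.98, -0.198, 0.001], [0.001, 0.001, -1.0]]
contact_force: [-0.1, 3.0, 4.3]
width: 0.0114
gripper_force: 30.0
```

Request:
{"fn": "move_arm", "kwargs": {
  "rows": "-0.04 0 0 0 0 0 -1;-0.08 0 0 0 0 0 -1;-0.08 0 0 0 0 0 -1"
}}

```text
time_s: 14.5
tcp_pos: [0.5215, 0.0258, 0.0785]
orientation: [[0.198, 0.98, 0.001], [0.98, -0.198, 0.001], [0.001, 0.0, -1.0]]
contact_force: [0.9, 3.7, 4.8]
width: 0.0116
gripper_force: 30.0
```

Request:
{"fn": "move_arm", "kwargs": {
  "rows": "-0.04 0 0 0 0 0 -1;-0.08 0 0 0 0 0 -1;-0.08 0 0 0 0 0 -1"
}}

```text
time_s: 14.88
tcp_pos: [0.5209, 0.0226, 0.0785]
orientation: [[0.198, 0.98, 0.001], [0.98, -0.198, 0.001], [0.001, 0.0, -1.0]]
contact_force: [0.1, 2.9, 5.2]
width: 0.0115
gripper_force: 30.0
```

Request:
{"fn": "move_arm", "kwargs": {
  "rows": "-0.04 0 0 0 0 0 -1;-0.08 0 0 0 0 0 -1;-0.08 0 0 0 0 0 -1"
}}

```text
time_s: 15.25
tcp_pos: [0.5201, 0.0193, 0.0784]
orientation: [[0.198, 0.98, 0.0], [0.98, -0.198, 0.001], [0.001, 0.0, -1.0]]
contact_force: [0.7, 3.3, 5.4]
width: 0.0117
gripper_force: 30.0
```

Request:
{"fn": "move_arm", "kwargs": {
  "rows": "-0.04 0 0 0 0 0 -1;-0.08 0 0 0 0 0 -1;-0.08 0 0 0 0 0 -1"
}}

```text
time_s: 15.62
tcp_pos: [0.519, 0.0154, 0.0779]
orientation: [[0.198, 0.98, -0.001], [0.98, -0.198, -0.001], [-0.001, -0.0, -1.0]]
contact_force: [-0.1, 1.1, 2.4]
width: 0.0122
gripper_force: 30.0
```

Drop detected: z is 0.6 mm lower, and both the press and the drag fell. Nudging 0.8 mm further and pushing down a little.

Request:
{"fn": "move_arm", "kwargs": {
  "rows": "-0.02 0 0 0 0 0 -1;-0.02 0 0.02 0 0 0 -1;-0.02 0 0.05 0 0 0 -1;-0.02 0 0.08 0 0 0 -1;-0.02 0 0.1 0 0 0 -1;-0.02 0 0.1 0 0 0 -1"
}}

```text
time_s: 16.38
tcp_pos: [0.5189, 0.015, 0.074]
orientation: [[0.198, 0.98, -0.0], [0.98, -0.198, -0.0], [-0.0, -0.0, -1.0]]
contact_force: [-1.3, -0.0, 1.4]
width: 0.0118
gripper_force: 30.0
```

Request:
{"fn": "move_arm", "kwargs": {
  "rows": "0 0 0.05 0 0 0 -1;0 0 0.1 0 0 0 -1;0 0 0.15 0 0 0 -1;0 0 0.2 0 0 0 -1;0 0 0.24 0 0 0 -1;0 0 0.28 0 0 0 -1;0 0 0.28 0 0 0 -1"
}}

```text
time_s: 17.25
tcp_pos: [0.5191, 0.0151, 0.0629]
orientation: [[0.198, 0.98, -0.0], [0.98, -0.198, -0.0], [-0.0, -0.0, -1.0]]
contact_force: [-2.0, -2.0, 3.6]
width: 0.0117
gripper_force: 30.0
```

Down 15.7 mm with spring-level force only. Turning, in two halves.

Request:
{"fn": "move_arm", "kwargs": {
  "rows": "0 0 0.01 0 0 0.5 -1;0 0 0.02 0 0 1.2 -1;0 0 0.02 0 0 1.9 -1;0 0 0.02 0 0 2.6 -1;0 0 0.02 0 0 3.3 -1;0 0 0.02 0 0 4 -1;0 0 0.02 0 0 4 -1"
}}

```text
time_s: 18.12
tcp_pos: [0.52, 0.0155, 0.0625]
orientation: [[0.687, 0.727, 0.002], [0.727, -0.687, 0.0], [0.001, 0.001, -1.0]]
contact_force: [1.2, -0.6, 4.5]
width: 0.0118
gripper_force: 30.0
```

Request:
{"fn": "move_arm", "kwargs": {
  "rows": "0 0 0 0 0 0.8 -1;0 0 0 0 0 1.6 -1;0 0 0 0 0 2.4 -1;0 0 0 0 0 3.2 -1;0 0 0 0 0 4 -1;0 0 0 0 0 4.8 -1;0 0 0 0 0 5.6 -1;0 0 0 0 0 6.4 -1;0 0 0 0 0 7.2 -1;0 0 0 0 0 7.2 -1;0 0 0 0 0 7.2 -1"
}}

```text
time_s: 19.5
tcp_pos: [0.5195, 0.0154, 0.0623]
orientation: [[0.982, -0.188, 0.001], [-0.188, -0.982, 0.0], [0.001, -0.0, -1.0]]
contact_force: [0.8, 0.1, 3.9]
width: 0.0117
gripper_force: 30.0
```

Run:
```python
from h import *
conv((.52,.015,.067,-101.4)); print(sense()['torque'])
```

```text
t 19.5 p [0.5195 0.0154 0.0623] h0 -100.81 q [-53.  18.  54. 114. -18.  56. -91.] w 0.011672359941906043 F [0.82 0.11 3.86]
[ 0.013  0.008 -0.117] wz 0.074
[ 0.20839435 -0.12357207 -0.02858572]
```

Request:
{"fn": "move_arm", "kwargs": {
  "rows": "0 0 -0.03 0 0 0.07 -1;0 0 -0.06 0 0 0.07 -1;0 0 -0.09 0 0 0.07 -1;0 0 -0.11 0 0 0.07 -1;0 0 -0.11 0 0 0.07 -1"
}}

```text
time_s: 20.12
tcp_pos: [0.5193, 0.0153, 0.0666]
orientation: [[0.98, -0.2, 0.0], [-0.2, -0.98, 0.0], [0.0, -0.0, -1.0]]
contact_force: [2.3, 1.4, 2.1]
width: 0.0118
gripper_force: 30.0
```

Request:
{"fn": "move_arm", "kwargs": {
  "rows": "0 0 -0.01 0 0 0 -1;0 0 -0.01 0 0 0 -1;0 0 -0.01 0 0 0 -0.5;0 0 -0.01 0 0 0 -0.2;0 0 -0.01 0 0 0 0.2;0 0 -0.01 0 0 0 0.2;0 0 -0.01 0 0 0 0.2;0 0 -0.01 0 0 0 0.2;0 0 -0.5 0 0 0 0.2;0 0 -1 0 0 0 0.2;0 0 -2 0 0 0 0.2;0 0 -3 0 0 0 0.2;0 0 -3 0 0 0 0.2",
  "force": 10
}}

```text
time_s: 21.75
tcp_pos: [0.5212, 0.0149, 0.1903]
orientation: [[0.98, -0.201, 0.005], [-0.201, -0.98, 0.003], [0.005, -0.004, -1.0]]
contact_force: [-0.0, 0.3, -0.2]
width: 0.0524
gripper_force: 0.0
```

Run:
```python
from h import *
d=wsnap(); s=get_image('scene'); e=s['image'][175:285,225:355]
f=lambda c:cv2.resize(c,(390,330),interpolation=cv2.INTER_CUBIC)
cv2.imwrite('pics/c5.png',np.hstack([f(d['image'][150:400,170:470]),f(e)])[:,:,::-1])
I=d['image'].astype(int)
conv((.52,.015,.067,-101.4))
wfit(d,(I[...,0]>100)&(I[...,1]<60)&(I[...,2]<60),.102,'red')
spots('scene',s,['key_grip','sample_cup','petri_dish','dropper'])
```

```text
t 21.85 p [0.5193 0.0153 0.1873] h0 -101.57 q [ -62.    7.   60.  107.   -6.   70. -101.] w 0.05237343592975791 F [ 0.22 -0.71 -0.69]
[0.016 0.009 3.007] wz -0.022
red [580, 105, 24, 57, 470] mean [ 0.5657 -0.2215] ((0.5666846632957458, -0.2223939746618271), (0.046658534556627274, 0.017590194940567017), 10.413609504699707)
red [214, 221, 10, 11, 87] mean [0.5472 0.0804] ((0.5473458170890808, 0.08038762956857681), (0.006662449333816767, 0.00734425475820899), 75.01174926757812)
red [309, 223, 17, 44, 299] mean [0.5236 0.0152] ((0.5200798511505127, 0.014951059594750404), (0.011133471503853798, 0.03124442882835865), 78.49472045898438)
scene key_grip 0.92 [ 0.5631 -0.2226  0.0827] [370, 266]
scene key_grip 0.79 [ 0.5485 -0.2958  0.054 ] [389, 295]
scene key_grip 0.63 [0.5167 0.014  0.0901] [288, 231]
scene key_grip 0.37 [ 0.5033 -0.022   0.043 ] [293, 255]
scene sample_cup 0.92 [0.5483 0.3075 0.0468] [240, 208]
scene petri_dish 0.61 [ 0.5142 -0.3995  0.0184] [415, 341]
scene petri_dish 0.56 [0.5527 0.3083 0.0464] [241, 207]
scene dropper 0.83 [ 0.6124 -0.2807  0.0287] [404, 292]
scene dropper 0.55 [ 0.4549 -0.2411  0.0317] [337, 307]
```

View pics/c5.png

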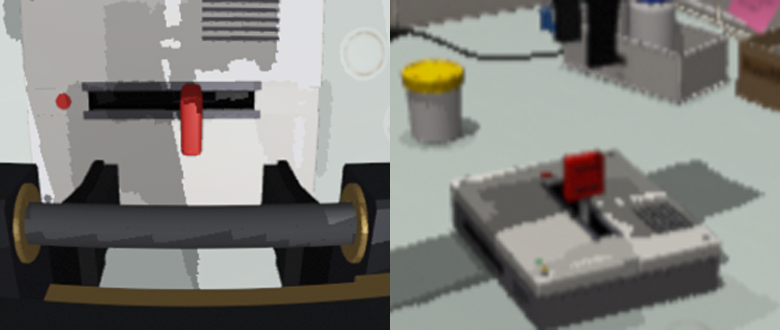

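The key stands upright in the trough with its wing across it (crop 190,120 and 583,175), at top height about 102 mm, and it stayed down when released. The bystanders haven't moved, so I'm handing in.

```bash
python3 -c "
from rig import *
print(finish_job())"
```

```text
the job is handed in; nothing more can be done
None
```

The transit lock is fitted: the small red-winged key dropped into the hidden slot, was pushed down and turned about 90°, and it stood upright when released. The cup, petri dish and dropper bottle were left alone, and I handed the job in at about 22 s; no verdict came back.

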